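# Pack out a clamp with spacer rings and hold it closed

### The arm

A 6-joint arm with a two-finger parallel gripper is mounted at the origin on the work surface. World frame = base frame: x ahead of the robot, y to its left, z up, the work surface at z = 0. Lengths are in m, angles in rad, forces in N, time in s.
With the tool pointing down it reaches from about 0.35 to 0.85 m from the base axis. Payload 8.1 kg.
Tool frame: the origin (TCP) lies at the centre of the arm's flange, where the gripper is bolted on; the fingertips stand 186 mm ahead of it and the grasp point (between the pads) lies 167 mm ahead of it (robot.grasp_offset is the distance from the TCP to the grasp point, in m); z points along the fingers, y is the line along which they close (so a half turn about z gives the same grasp; the last joint's range is limited). The gripper opens to 93 mm and grips with 3 to 60 N. Pads are 15 mm wide; open, the fingers measure 128 mm over their backs; the gripper's body (75 mm by 188 mm) begins 65 mm behind the grasp point.
Start: joints at [-1.4, 0.13, 1.488, -0, 1.523, -0.085], TCP at [0.152, -0.58, 0.405] pointing down, gripper open.
Joint ranges: [-2.96, 2.96], [-0.89, 2.26], [0.02, 2.5], [-1.34, 4.48], [0, 2.73], [-2.66, 2.66]. Speed limits (rad/s): [2.39, 2.39, 2.79, 3.14, 3.14, 3.14].

### API

Orientations are given as a rotation vector (axis times angle).
In Python, from plant import robot gives the robot as it stands.
- The arm moves only by the tool drive_tool, never from a script. Its argument "moves" is one flat list of numbers, 7 for each row, row after row: the finger opening in mm, from 0 to 93, then the shift along the tool's x, y, z in mm, then the turn, a rotation vector about the tool's x, y, z in degrees. A call has 1 to 8 rows; each row shifts and turns the commanded pose from where the row before left it, along the tool's axes as they then stand; what a row does not reach is not made up. A row lasts 1/10 s, in which the tool goes at most 50 mm and 8.59 degrees, less where a joint would pass 70% of its speed; a pose out of reach is approached as far as the arm can. A call is refused whole if a number of a shift passes 50 or a number of a turn 8.59, either way. A call with a gripper value outside its range is refused whole. The fingers move at their own pace and stop on an object; "grip_force" is the grip in N (left out, the last holds). Time passes only in rows, so rows that do not move let the fingers close. It gives the time, the measured TCP pose, the force, the opening and the grip force at its end, in the units of the state.
- robot.read_state(): the state, without advancing time (a new reading comes with each control period).
- robot.read_camera(name): name is "scene" or "top"; returns a dict with "color" (480x640x3 uint8, red, green, blue), "depth" (480x640 float32, m along the optical axis (not along the pixel's ray), 0 where there is no reading), "mtx" (3x3 intrinsics, pixels), "R" (3x3) and "t" (3): a world point X has camera coordinates R X + t. Camera axes: x right, y down, z forward; pixel columns grow to the right and rows downward; lengths in m; the calibration is good to about 2 mm. A picture is of the moment at which its call begins.
- robot.close_job(): hands the job in; it is judged then, once.
The state is a dict: "t": time; "q": joint angles; "dq": joint speeds; "joint_torque": joint torques, N m; "tool_pos": TCP position; "orientation": TCP orientation; "force": force on the tool from outside, world axes, zero at the start; "wrist_torque": the same for the moment, N m; "opening": finger opening in m; "gripper_force": force on a finger pad.
Only numpy, scipy, OpenCV 4.12 (cv2) and the standard library are available. Lean on these libraries where they do the work, as an engineer would, in place of code of your own. Each camera call takes 0.05 s, during which the arm holds its last target. There are 200 camera calls.

### The job

Close the gap under the hinged clamp: drop flat dark steel spacer rings over the pedestal's post, one at a time, just as many as it takes for the clamp, swung down by its black roller handle, to bear firmly on the stack instead of running down onto its own end stop, and no more than that. Finish with the gripper still holding the clamp pressed down so that the stack is pinched tight (the clamp springs open if let go). Leave the other parts on the bench where they stand.

Things in the scene. Friction and masses are not known exactly. Their poses are not given: they have to be found in the camera images.
- rig: The clamping rig, bolted to the bench: dark steel base plate 110 x 235 x 12 mm with two lugs carrying a hinge. Origin on the bench surface, directly below the pedestal's axis. Its y axis points from the hinge to the pedestal (the plate reaches from y = -180 to +55 mm), its x axis is parallel to the hinge pin.
- hinge (a point): Centre of the hinge pin of the clamp: at x 0, y -130, z +85 mm in the rig's frame. The pin runs along the rig's x axis.
- clamp (a joint): Angle of the clamp, a forked aluminium strap (two bars 26 mm apart; the post passes between) swinging in the rig's y-z plane. 0 = down, level, on its own end stop; grows as it lifts; 1.75 rad = fully open, leaning back past upright. A light spring keeps it open and returns it there if let go (about 2 N at the handle near 0). 1 mm of lift at the nose is 0.0077 rad.
- handle (a point): Centre of the black roller handle at the free end of the clamp, 195 mm from the hinge pin in the plane of the strap, at rig x 0 (level with the pin when the clamp is at 0). The roller is a cylinder 26 mm across and 34 mm long, its axis parallel to the hinge pin, and turns freely on its stem; pinched from above by its flat ends it lets the clamp swing while the gripper stays upright.
- nose (a point): Midpoint between the undersides of the two rounded noses under the strap, 130 mm from the hinge pin and 12 mm below the plane of the strap; with the clamp at 0 it lies on the pedestal's axis, 73 mm above the bench. The noses sit 18 mm either side of the post and press on the top ring.
- pedestal: Fixed steel pedestal, 44 mm across, rising from the rig's base, with an upright post on top, 15 mm across and 34 mm tall with a coned tip. Origin at the foot of the post, in the flat shoulder on which the rings lie; z up. Its shoulder stands at a different height each time, 45 to 69 mm above the bench, so the gap under the lowered noses is 4 to 28 mm.
- ring1: Loose flat dark steel spacer ring, one of four alike: 50 mm across, hole 20 mm, 10 mm thick, 95 to 160 g, lying flat on the bench. Origin at the centre of its underside.
- ring2: Loose flat dark steel spacer ring, one of four alike: 50 mm across, hole 20 mm, 10 mm thick, 95 to 160 g, lying flat on the bench. Origin at the centre of its underside.
- ring3: Loose flat dark steel spacer ring, one of four alike: 50 mm across, hole 20 mm, 10 mm thick, 95 to 160 g, lying flat on the bench. Origin at the centre of its underside.
- ring4: Loose flat dark steel spacer ring, one of four alike: 50 mm across, hole 20 mm, 10 mm thick, 95 to 160 g, lying flat on the bench. Origin at the centre of its underside.
- flanged_bush: Bystander, standing loose on the bench: cream plastic bush, 38 mm across and 30 mm tall with a 56 mm wide, 5 mm thick flange on top, open through the middle. Origin at the centre of its underside.
- cup: Bystander, standing loose on the bench: cream plastic cup, mouth up, about 54 mm across and 50 mm tall. Origin at the centre of its underside.
- dark_cylinder: Bystander, standing loose on the bench: solid dark steel cylinder, 38 mm across, 48 mm tall. Origin at the centre of its underside.
- spool: Bystander, standing loose on the bench: solid brass spool, 48 mm across at both ends, 44 mm tall. Origin at the centre of its underside.
- gearbox: Bystander, standing loose on the bench: grey box 50 x 80 x 75 mm tall with a round black opening on one face. Origin at the centre of its underside.
- hub: Bystander, standing loose on the bench: aluminium hub, 72 mm across, 73 mm tall, white top. Origin at the centre of its underside.

How it is judged:
By the outcome, as a careful person would: the job done as asked, in the order asked, and still so for the second after the job is handed in, while the arm keeps its last pose, push and grip.
It also fails if it takes over 72 s, if anything falls off the work surface, if the arm or the gripper's body presses on something with over 40 N, if the wrist force passes 120 N, or if a joint passes its speed limit or range.

## Working session

There is one attempt and no reset: what is moved stays moved. The work goes in short steps, Python scripts to look and compute and a tool call to move; the robot and the scene stay as the last step left them, time stands still between calls to the robot, and variables do not carry over. Pictures are saved under pics/ and viewed, at most 10 in all, crops included, and the job is handed in when it is done.

Besides the shell and the picture viewer there is one more tool, called after "Call:" as name(argument=value, ...) on one line, values as JSON. drive_tool: Moves the arm, as the interface text tells. Its arguments: {"type":"object","properties":{"moves":{"type":"array","items":{"type":"number"}},"grip_force":{"type":"number"}},"required":["moves"]}

```bash
mkdir -p pics; python3 - <<'E'
from plant import robot
import cv2,numpy as np
for n in("scene","top"):
    c=robot.read_camera(n); np.savez(f"{n}0.npz",**c); cv2.imwrite(f"pics/{n}0.png",c["color"][:,:,::-1])
    print(n,c["mtx"].tolist(),(-c["R"].T@c["t"]).round(3),c["R"].round(2).tolist())
s=robot.read_state();print(s)
E
```

```text
scene [[474.41309831728216, 0.0, 314.3202397086163], [0.0, 474.41309831728216, 245.70296241634207], [0.0, 0.0, 1.0]] [ 0.982 -0.768  0.855] [[0.89, 0.46, -0.0], [0.32, -0.62, -0.72], [-0.33, 0.64, -0.69]]
top [[482.8421891496859, 0.0, 319.7573263401162], [0.0, 482.8421891496859, 241.87691610726966], [0.0, 0.0, 1.0]] [ 0.477 -0.025  1.207] [[0.03, -1.0, 0.03], [-0.99, -0.03, -0.11], [0.11, -0.03, -0.99]]
{'t': 0.1, 'q': array([-1.40039399e+00,  1.31115624e-01,  1.48917773e+00,  4.04697296e-05,
        1.52298919e+00, -8.54083597e-02]), 'dq': array([ 9.73793254e-05, -9.55318986e-04, -2.53049643e-03,  2.38974472e-04,
       -1.82358148e-04,  6.54786546e-04]), 'joint_torque': array([ 2.03866679e-03, -5.61342645e+01, -4.93092942e+01,  7.71969650e-02,
        2.90700258e-02, -5.60047044e-05]), 'tool_pos': array([ 0.15180765, -0.5802682 ,  0.40377013]), 'orientation': array([-3.11425391e+00, -4.00513124e-01,  4.93092749e-05]), 'force': array([-0.43761423, -0.28506128,  0.23194355]), 'wrist_torque': array([ 0.05200332, -0.01556711,  0.01343824]), 'gripper_force': 0.0, 'opening': 0.09304778936796297}
```

View pics/scene0.png

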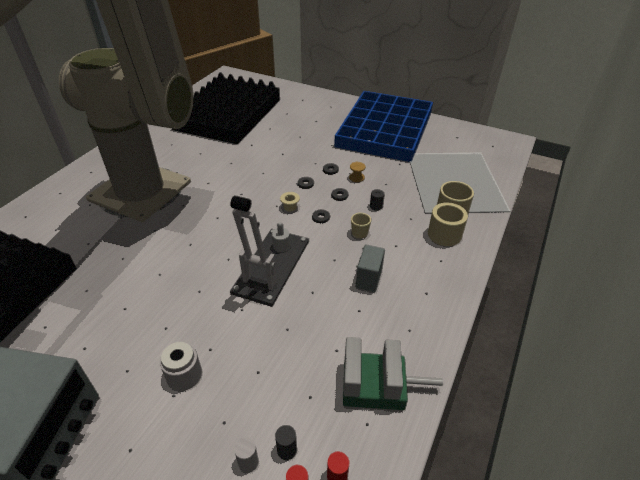

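View pics/top0.png

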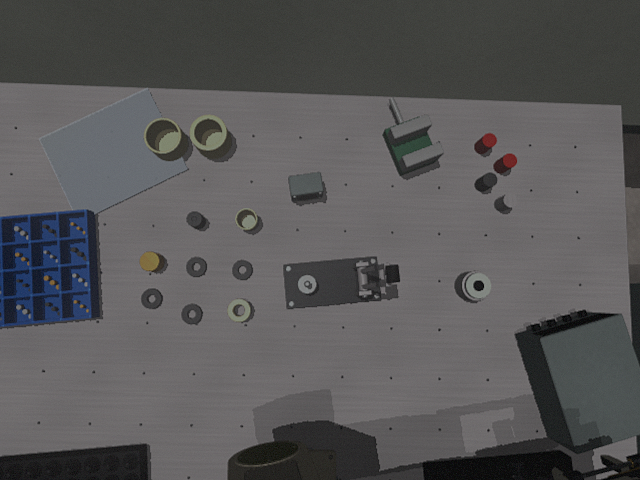

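The top view shows the rings at about (197,267), (242,270), (151,298) and (191,314). The cream bush is at (240,311), the pedestal post at (308,285), and the open clamp's handle at (392,273).

```bash
cat > h.py <<'E'
import numpy as np,cv2
def cloud(c):
    d=c["depth"];v,u=np.mgrid[:480,:640];K=c["mtx"]
    P=np.stack([(u-K[0,2])*d/K[0,0],(v-K[1,2])*d/K[1,1],d],-1)
    return (P-c["t"])@c["R"]
def pix(c,X):
    p=c["mtx"]@(c["R"]@np.array(X)+c["t"]); return p[:2]/p[2]
E
python3 - <<'E'
from h import *
c=dict(np.load("top0.npz"));W=cloud(c);
def loc(u,v,r,lo,hi):
    w=W[v-r:v+r+1,u-r:u+r+1].reshape(-1,3);return w[(w[:,2]>lo)&(w[:,2]<hi)]
g=c["color"].mean(2)
for n,u,v in(("A",197,267),("B",242,270),("C",151,298),("D",191,314),("bush",240,311)):
    w=W[v-18:v+19,u-18:u+19].reshape(-1,3)
    bench=np.median(w[np.abs(w[:,2])<.006][:,2]) 
    m=w[w[:,2]>bench+.005]
    (x,y),r=cv2.minEnclosingCircle((m[:,:2]*1000).astype(np.float32))
    print(n,round(x,1),round(y,1),round(r,1),"mean",(m.mean(0)*1000).round(1),len(m),"bench",bench*1000, np.median(m[:,2])*1000)
for z in range(5,125,3):
    w=loc(308,285,30,z/1000,(z+3)/1000)
    if len(w)>8: print(z,len(w),(w.mean(0)*1000).round(1),np.ptp(w,axis=0)[:2].round(3))
# base plate rectangle
w=W[230:330,270:410].reshape(-1,3);m=w[(w[:,2]>.008)&(w[:,2]<.016)]
print(cv2.minAreaRect((m[:,:2]*1000).astype(np.float32)))
w=loc(392,273,15,.2,.4);print("handle",len(w),w.mean(0),w.max(0),w.min(0))
s=dict(np.load("scene0.npz"));Ws=cloud(s)
w=Ws[225:300,225:312].reshape(-1,3);m=w[(w[:,2]>.008)&(w[:,2]<.016)]
print("scene plate",cv2.minAreaRect((m[:,:2]*1000).astype(np.float32)))
w=Ws[190:217,225:257].reshape(-1,3);m=w[(w[:,2]>.2)];print("scene handle",m.mean(0),m.max(0),m.min(0))
w=Ws[215:258,265:295].reshape(-1,3)
for z in range(30,110,3):
    k=w[(w[:,2]>z/1000)&(w[:,2]<=z/1000+.003)]
    if len(k)>5: print(z,len(k),(k.mean(0)*1000).round(1))
for n,cc,b in(("top",c,(270,245,350,325)),("scene",s,(215,180,315,310))):
    im=cc["color"][b[1]:b[3],b[0]:b[2],::-1];cv2.imwrite(f"pics/{n}c.png",cv2.convertScaleAbs(cv2.resize(im,None,fx=4.5,fy=4.5,interpolation=2),alpha=1.8))
E
```

```text
A 517.5 128.4 158.2 mean [539.7 238.6  38.3] 290 bench -0.2887341243965358 9.380550339076411
B 525.1 77.0 112.3 mean [535.1 129.5  35.1] 281 bench -0.17703051498309424 9.503998842616916
C 490.0 186.2 211.1 mean [460.8 342.4  33.8] 297 bench -0.22586696918142501 9.71481865960774
D 445.5 134.7 162.4 mean [427.4 242.1  49.1] 300 bench -0.0571702859589735 9.17541405750912
bush 441.7 75.5 106.0 mean [438.  131.9  51.5] 364 bench -0.20911417050564884 34.14061356688114
5 149 [506.  -36.9   6.9] [0.129 0.143]
8 709 [505.  -41.8   9.7] [0.124 0.138]
11 981 [507.8 -43.6  12.4] [0.121 0.138]
14 291 [506.2 -39.5  15.1] [0.118 0.135]
17 47 [504.3 -10.2  18. ] [0.108 0.128]
50 9 [502.4 -23.3  52.3] [0.028 0.022]
53 55 [504.1 -28.3  55. ] [0.04 0.04]
56 130 [504.4 -27.6  57.4] [0.04  0.041]
59 29 [506.  -30.   59.8] [0.038 0.04 ]
86 13 [503.7 -27.6  87.6] [0.012 0.012]
89 9 [504.2 -28.6  90.1] [0.007 0.012]
((506.93890380859375, -129.1893310546875), (329.02691650390625, 157.4822235107422), 83.54389190673828)
handle 385 [ 0.52237042 -0.18660109  0.26805039] [ 0.54508177 -0.17103637  0.29303115] [ 0.49926765 -0.20540021  0.20210465]
scene plate ((509.4430236816406, -89.11769104003906), (111.64115905761719, 239.15328979492188), 6.59289026260376)
scene handle [ 0.52743135 -0.19790291  0.27545823] [ 0.98154555 -0.17532655  0.85531951] [ 0.49721052 -0.76756872  0.23009332]
30 15 [511.5 -40.6  31.6]
33 12 [516.1 -38.8  34.5]
36 15 [510.9 -41.9  37.5]
39 16 [509.5 -42.1  40.5]
42 14 [511.1 -40.4  43.6]
45 14 [510.8 -41.   46.2]
48 16 [509.6 -41.7  49.2]
51 20 [513.4 -39.5  52.3]
54 44 [503.1 -33.1  55.8]
57 83 [504.4 -29.5  58.3]
60 17 [508.1 -32.8  61. ]
63 7 [504.1 -29.4  64.2]
72 6 [506.1 -31.3  73.9]
75 6 [505.7 -30.3  76.2]
78 7 [503.6 -32.4  79.7]
87 10 [504.4 -31.1  88.2]
90 9 [503.  -28.5  91.7]
105 13 [ 549.  -147.1  105.9]
```

View pics/scenec.png

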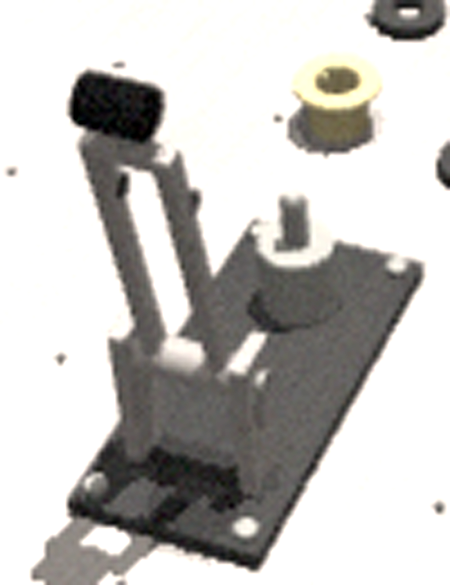

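The crop shows the clamp open, the post on its pedestal and a clear area around both. I'll refine the positions with invalid depth pixels removed and plan the first moves.

```bash
cat >> h.py <<'E'
from scipy.spatial.transform import Rotation as Ro
def plan(s,tgt,yaw,step=48,turn=8.5):
    """rows (tool axes) to go straight from state s to TCP tgt (m), tool down, tool-x at yaw deg"""
    p=np.array(s["tool_pos"]);R=Ro.from_rotvec(s["orientation"])
    T=Ro.from_euler("z",yaw,degrees=True)*Ro.from_euler("x",180,degrees=True)
    rv=(R.inv()*T).as_rotvec(degrees=True);d=np.array(tgt)-p
    n=int(max(np.ceil(np.linalg.norm(d)*1000/step),np.ceil(np.linalg.norm(rv)/turn),1))
    print("rows",n,"turn each",(rv/n).round(2))
    for i in range(n):
        print((R.inv().apply(d)*1000/n).round(1).tolist(),end=" ");R=R*Ro.from_rotvec(rv/n,degrees=True)
    print()
E
python3 - <<'E'
from h import *
from plant import robot
c=dict(np.load("top0.npz"));s=dict(np.load("scene0.npz"))
C={}
for nm,cc in(("top",c),("scene",s)):
    W=cloud(cc);ok=(cc["depth"]>0)&(W[...,2]<.4)
    for n,x,y in(("A",.533,.24),("B",.527,.13),("C",.455,.35),("D",.42,.25)):
        u,v=pix(cc,(C.get(n,(x,y))[0],C.get(n,(x,y))[1],.005)).round().astype(int)
        sl=(slice(v-22,v+23),slice(u-22,u+23));w=W[sl][ok[sl]]
        k=w[(w[:,2]>.006)&(w[:,2]<.014)]
        k=k[np.linalg.norm(k[:,:2]-np.median(k[:,:2],axis=0),axis=1)<.035]
        (x,y),r=cv2.minEnclosingCircle((k[:,:2]*1000).astype(np.float32))
        C.setdefault(n,(x/1000,y/1000))
        print(nm,n,round(x,1),round(y,1),round(r,1),(k.mean(0)*1000).round(1),len(k))
    w=W[ok];q=w[:,:2]-[.504,-.028]
    k=w[(w[:,2]>.006)&(w[:,2]<.017)&(np.abs(q[:,0]-.01)<.11)&(q[:,1]>-.23)&(q[:,1]<.08)]
    print(nm,"plate",cv2.minAreaRect((k[:,:2]*1000).astype(np.float32)),len(k))
    k=w[(w[:,2]>.05)&(w[:,2]<.064)&(np.linalg.norm(q,axis=1)<.03)];(x,y),r=cv2.minEnclosingCircle((k[:,:2]*1000).astype(np.float32))
    print(nm,"shoulder",x,y,r,k.mean(0)*1000,np.median(k[:,2])*1000,k[:,2].std())
    k=w[(w[:,2]>.245)&(np.linalg.norm(w[:,:2]-[.522,-.187],axis=1)<.04)];print("handle",k.mean(0),cv2.minAreaRect((k[:,:2]*1000).astype(np.float32)))
st=robot.read_state()
plan(st,(.33,-.35,.5),50)
E
```

```text
top A 536.3 245.5 28.8 [540.5 246.4   9.6] 249
top B 531.6 132.9 28.8 [536.1 133.1   9.6] 243
top C 461.5 348.1 27.4 [460.5 350.3   9.9] 260
top D 425.4 250.8 24.9 [425.7 250.6   9.5] 261
top plate ((510.8365783691406, -99.13282775878906), (195.3504180908203, 287.9406433105469), 1.671107292175293) 3339
top shoulder 504.5178527832031 -27.64490509033203 21.504240036010742 [504.49404283 -27.8761867   57.05193807] 57.101762101629866 0.0020555555279738002
handle [ 0.52284813 -0.18906031  0.27815963] ((523.3920288085938, -191.88092041015625), (44.527164459228516, 25.954875946044922), 5.351124286651611)
scene A 539.7 245.7 25.8 [540.1 244.5  10.6] 138
scene B 535.4 135.1 27.6 [535.3 132.   10.1] 158
scene C 459.8 349.8 24.9 [460.7 347.3  10.2] 111
scene D 425.2 250.7 27.4 [424.9 249.6  10.4] 122
scene plate ((510.51715087890625, -94.7393798828125), (259.4751892089844, 138.3148956298828), 88.97986602783203) 2167
scene shoulder 504.0409240722656 -27.4156494140625 23.472360610961914 [505.48012236 -32.12825386  57.18236351] 57.61967158909234 0.0026705338977761036
handle [ 0.52536531 -0.19377437  0.27256811] ((523.0015869140625, -193.40133666992188), (47.17247009277344, 26.19028091430664), 16.777395248413086)
rows 7 turn each [-0.01 -0.01 -5.05]
[33.0, -25.4, -13.7] [35.1, -22.4, -13.7] [36.9, -19.2, -13.7] [38.4, -15.9, -13.7] [39.7, -12.5, -13.7] [40.6, -8.9, -13.7] [41.3, -5.3, -13.7]
```

Call:
drive_tool(moves=[75,33,-25.4,-13.7,0,0,-5,75,35,-22.4,-13.7,0,0,-5,75,37,-19.2,-13.7,0,0,-5,75,38.4,-16,-13.7,0,0,-5,75,39.7,-12.5,-13.7,0,0,-5,75,40.6,-9,-13.7,0,0,-5,75,41.3,-5.3,-13.7,0,0,-5], grip_force=25)

```text
t: 0.8
tool_pos: [0.3312, -0.3488, 0.5008]
orientation: [-2.849, -1.324, 0.0]
force: [-0.3, -0.7, 0.5]
opening: 0.0754
gripper_force: 0.0
```

```bash
python3 - <<'E'
from h import *
from plant import robot
plan(robot.read_state(),(.536,.133,.33),96.4)
E
```

```text
rows 12 turn each [-0.   -0.   -3.88]
[41.7, -12.8, 14.2] [42.5, -10.0, 14.2] [43.0, -7.1, 14.2] [43.4, -4.2, 14.2] [43.6, -1.2, 14.2] [43.6, 1.7, 14.2] [43.4, 4.7, 14.2] [43.0, 7.6, 14.2] [42.3, 10.5, 14.2] [41.5, 13.3, 14.2] [40.5, 16.1, 14.2] [39.4, 18.8, 14.2]
```

Call:
drive_tool(moves=[75,41.7,-12.8,0,0,0,-3.9,75,42.5,-10,0,0,0,-3.9,75,43,-7.1,0,0,0,-3.9,75,43.4,-4.2,0,0,0,-3.9,75,43.6,-1.2,0,0,0,-3.9,75,43.6,1.7,0,0,0,-3.9,75,43.4,4.7,20,0,0,-3.9,75,43,7.6,20,0,0,-3.9])

```text
t: 1.6
tool_pos: [0.4682, -0.0276, 0.4606]
orientation: [2.388, 2.04, 0.002]
force: [0.5, -0.7, 0.1]
opening: 0.0752
gripper_force: 0.0
```

Call:
drive_tool(moves=[75,42.3,10.5,20,0,0,-3.9,75,41.5,13.3,20,0,0,-3.9,75,40.5,16,20,0,0,-3.9,75,39.4,19,20,0,0,-3.7,75,0,0,40,0,0,0,75,0,0,0,0,0,0])

```text
t: 2.2
tool_pos: [0.5339, 0.1319, 0.334]
orientation: [-2.089, -2.336, 0.014]
force: [-1.6, -0.5, -0.7]
opening: 0.075
gripper_force: 0.0
```

```bash
python3 - <<'E'
from h import *
from plant import robot
plan(robot.read_state(),(.536,.133,.189),96.4)
E
```

```text
rows 4 turn each [-0.16  0.01 -0.  ]
[0.2, 1.0, 36.2] [0.2, 0.9, 36.2] [0.2, 0.8, 36.2] [0.2, 0.7, 36.3]
```

Call:
drive_tool(moves=[75,0,0.5,35,0,0,0,75,0,0.5,35,0,0,0,75,0,0,35,0,0,0,75,0,0,20,0,0,0,75,0,0,8,0,0,0,75,0,0,0,0,0,0,75,0,0,0,0,0,0])

```text
t: 2.9
tool_pos: [0.538, 0.1309, 0.2096]
orientation: [2.097, 2.338, 0.003]
force: [0.3, -1.0, 1.2]
opening: 0.0749
gripper_force: 0.0
```

```bash
python3 - <<'E'
from h import *
from plant import robot
plan(robot.read_state(),(.536,.133,.188),96.4)
E
```

```text
rows 1 turn each [ 0.13 -0.   -0.18]
[2.3, -1.8, 21.6]
```

Call:
drive_tool(moves=[75,2.3,-1.8,12,0,0,0,75,0,0,9.5,0,0,0,75,0,0,0,0,0,0,75,0,0,0,0,0,0])

```text
t: 3.3
tool_pos: [0.5355, 0.1334, 0.1865]
orientation: [2.096, 2.339, 0.002]
force: [1.6, 1.2, 1.6]
opening: 0.0744
gripper_force: 1.4
```

```bash
python3 - <<'E'
from h import *
from plant import robot
plan(robot.read_state(),(.536,.133,.188),96.4)
c=robot.read_camera("scene");u,v=pix(c,(.536,.133,.02)).astype(int)
cv2.imwrite("pics/g1.png",cv2.convertScaleAbs(cv2.resize(c["color"][v-50:v+40,u-60:u+60,::-1],None,fx=5,fy=5,interpolation=2),alpha=1.6))
E
```

```text
rows 1 turn each [ 0.1  -0.01 -0.14]
[-0.5, 0.4, -1.5]
```

View pics/g1.png

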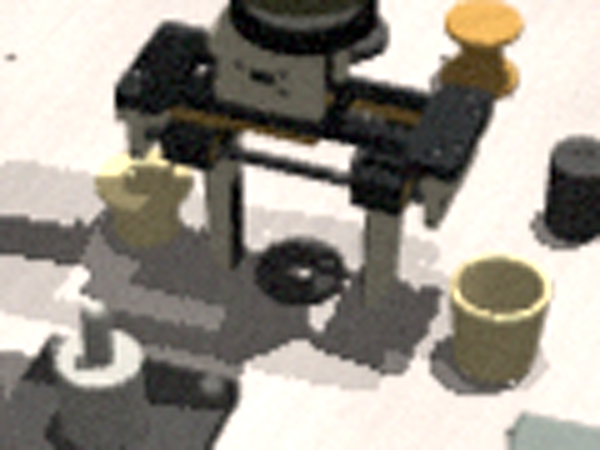

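The fingers straddle ring B and the bystanders are clear, so I'll close and lift.

Call:
drive_tool(moves=[75,0,0,-1.5,0,0,0,45,0,0,0,0,0,0,45,0,0,0,0,0,0,45,0,0,0,0,0,0,45,0,0,0,0,0,0,45,0,0,0,0,0,0,45,0,0,0,0,0,0])

```text
t: 4.05
tool_pos: [0.5349, 0.1332, 0.1874]
orientation: [-2.097, -2.339, 0.001]
force: [0.4, -0.1, -1.2]
opening: 0.0497
gripper_force: 25.0
```

Call:
drive_tool(moves=[45,0,0,-15,0,0,0,45,0,0,-30,0,0,0,45,0,0,-40,0,0,0,45,0,0,-40,0,0,0,45,0,0,0,0,0,0,45,0,0,0,0,0,0])

```text
t: 4.65
tool_pos: [0.5355, 0.1333, 0.315]
orientation: [2.095, 2.338, 0.005]
force: [0.2, -0.8, -1.8]
opening: 0.0496
gripper_force: 25.0
```

```bash
python3 - <<'E'
from h import *
from plant import robot
plan(robot.read_state(),(.5045,-.0278,.31),96.4)
c=robot.read_camera("scene");u,v=pix(c,(.536,.133,.12)).astype(int)
cv2.imwrite("pics/g2.png",cv2.convertScaleAbs(cv2.resize(c["color"][v-30:v+30,u-40:u+40,::-1],None,fx=6,fy=6,interpolation=2),alpha=1.6))
E
```

```text
rows 4 turn each [ 0.06 -0.   -0.03]
[-39.2, -12.1, 1.2] [-39.2, -12.1, 1.2] [-39.2, -12.2, 1.2] [-39.2, -12.2, 1.2]
```

Call:
drive_tool(moves=[45,-39.2,-12.1,0,0,0,0,45,-39.2,-12.1,0,0,0,0,45,-39.2,-12.2,0,0,0,0,45,-39.2,-12.2,0,0,0,0,45,0,0,0,0,0,0,45,0,0,0,0,0,0])

```text
t: 5.3
tool_pos: [0.503, -0.0286, 0.311]
orientation: [-2.098, -2.335, 0.002]
force: [0.6, -0.3, -1.3]
opening: 0.0497
gripper_force: 25.0
```

```bash
python3 - <<'E'
from h import *
from plant import robot
s=robot.read_state();plan(s,(.5045,-.0278,.29),96.4)
c=robot.read_camera("scene");p=s["tool_pos"];tz=p[2]-.186
W=cloud(c);u,v=pix(c,(p[0],p[1],tz+.01)).astype(int);print(u,v,tz)
w=W[v-25:v+25,u-30:u+30].reshape(-1,3);q=w[:,:2]-p[:2]
a=np.radians(6.4);ex=np.array([np.cos(a),np.sin(a)]);ey=np.array([-np.sin(a),np.cos(a)])
k=(np.linalg.norm(q,axis=1)<.032)&(w[:,2]>tz+.004)&(w[:,2]<tz+.02)
X,Y,Z=q[k]@ex*1000,q[k]@ey*1000,w[k][:,2]*1000
print(k.sum(),"z",np.percentile(Z,[5,50,95]))
i=np.abs(X)<17;print("Y range",np.percentile(Y[i],[2,5,50,95,98]),"X",np.percentile(X,[2,98]))
cv2.imwrite("pics/g2.png",cv2.convertScaleAbs(cv2.resize(c["color"][v-40:v+50,u-60:u+60,::-1],None,fx=6,fy=6,interpolation=2),alpha=1.6))
E
```

```text
rows 1 turn each [-0.16 -0.06 -0.29]
[0.6, 1.6, 21.0] 
278 209 0.12496175975488155
237 z [130.08172525 133.78029876 139.39887414]
Y range [-24.45494524 -22.28799865  -4.30308106  21.28758486  22.20635342] X [-29.51854142  27.19908049]
```

View pics/g2.png

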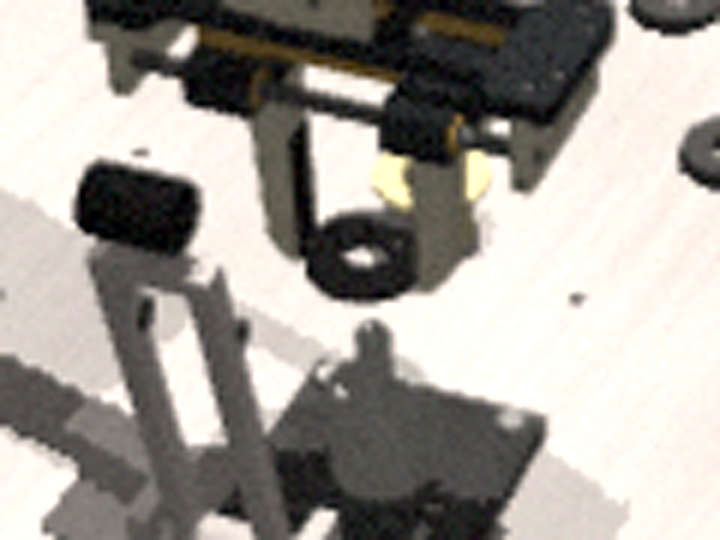

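The ring is held level above the post, hole at about (365,257) and post tip at (373,325) in the crop. It is about 1 mm off, so I'll correct that and lower.

Call:
drive_tool(moves=[45,0.8,1.6,10,0,0,0,45,0,0,10,0,0,0,45,0,0,10,0,0,0,45,0,0,7,0,0,0,45,0,0,0,0,0,0,45,0,0,0,0,0,0])

```text
t: 5.95
tool_pos: [0.5053, -0.0268, 0.2754]
orientation: [-2.096, -2.339, 0.0]
force: [-0.2, -0.3, -1.6]
opening: 0.0496
gripper_force: 25.0
```

```bash
python3 - <<'E'
from h import *
from plant import robot
s=robot.read_state();plan(s,(.5045,-.0278,.246),96.4);print(s["tool_pos"],s["force"],s["wrist_torque"])
c=robot.read_camera("scene");u,v=pix(c,(.5045,-.0278,.09)).astype(int)
cv2.imwrite("pics/g3.png",cv2.convertScaleAbs(cv2.resize(c["color"][v-30:v+30,u-40:u+40,::-1],None,fx=8,fy=8,interpolation=2),alpha=1.6))
E
```

```text
rows 1 turn each [-0.03 -0.01 -0.13]
[-0.9, -0.8, 29.4] 
[ 0.50525705 -0.02677542  0.27540643] [-0.21124488 -0.25727814 -1.58803261] [-0.03383749 -0.07498097  0.01331925]
```

View pics/g3.png

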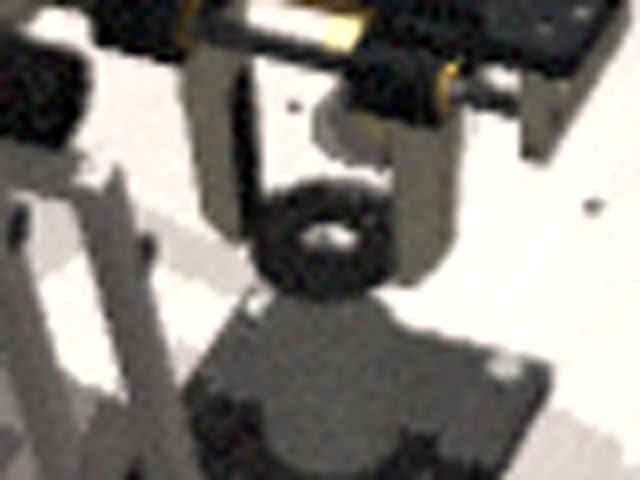

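Call:
drive_tool(moves=[45,-0.7,-0.6,4,0,0,0,45,0,0,5,0,0,0,45,0,0,5,0,0,0,45,0,0,0,0,0,0])

```text
t: 6.4
tool_pos: [0.5044, -0.0277, 0.2606]
orientation: [-2.096, -2.338, 0.001]
force: [1.0, -0.2, -1.5]
opening: 0.0498
gripper_force: 25.0
```

Call:
drive_tool(moves=[45,0,0,5,0,0,0,45,0,0,5,0,0,0,45,0,0,4,0,0,0,45,0,0,0,0,0,0,45,0,0,0,0,0,0])

```text
t: 6.9
tool_pos: [0.5047, -0.0277, 0.2475]
orientation: [-2.097, -2.339, 0.0]
force: [0.1, 0.4, -1.1]
opening: 0.0497
gripper_force: 25.0
```

Call:
drive_tool(moves=[75,0,0,0,0,0,0,75,0,0,0,0,0,0,75,0,0,0,0,0,0,75,0,0,-10,0,0,0,75,0,0,-30,0,0,0,75,0,0,-40,0,0,0,75,0,0,0,0,0,0])

```text
t: 7.6
tool_pos: [0.5069, -0.028, 0.3348]
orientation: [2.091, 2.333, 0.009]
force: [0.5, -0.9, 0.6]
opening: 0.075
gripper_force: 0.0
```

```bash
cat > top.py <<'E'
from h import *
from plant import robot
import sys
c=robot.read_camera("scene");W=cloud(c);w=W[(c["depth"]>0)];q=np.linalg.norm(w[:,:2]-[.5045,-.0278],axis=1)
z=w[(q<.022)&(q>.011)&(w[:,2]>.03)&(w[:,2]<.12)][:,2]*1000
print(len(z),np.histogram(z,np.arange(40,105,4)))
k=w[(q<.04)&(w[:,2]>.056)&(w[:,2]<.085)];print(cv2.minEnclosingCircle((k[:,:2]*1000).astype(np.float32)))
u,v=pix(c,(.5045,-.0278,.07)).astype(int)
cv2.imwrite(f"pics/{sys.argv[1]}.png",cv2.convertScaleAbs(cv2.resize(c["color"][v-30:v+30,u-40:u+40,::-1],None,fx=8,fy=8,interpolation=2),alpha=1.6))
s=robot.read_state();plan(s,(.5403,.2455,.32),96.4)
E
python3 top.py r1
```

```text
216 (array([17, 18, 13, 14,  1,  6, 50, 55,  0,  0,  0,  0,  0,  0,  0,  0]), array([ 40,  44,  48,  52,  56,  60,  64,  68,  72,  76,  80,  84,  88,
        92,  96, 100, 104]))
((504.7876892089844, -27.791738510131836), 27.227392196655273)
rows 6 turn each [ 0.07  0.02 -0.02]
[44.7, 10.6, 2.0] [44.7, 10.6, 2.0] [44.7, 10.6, 2.0] [44.7, 10.7, 2.0] [44.7, 10.7, 2.0] [44.7, 10.7, 2.0]
```

View pics/r1.png

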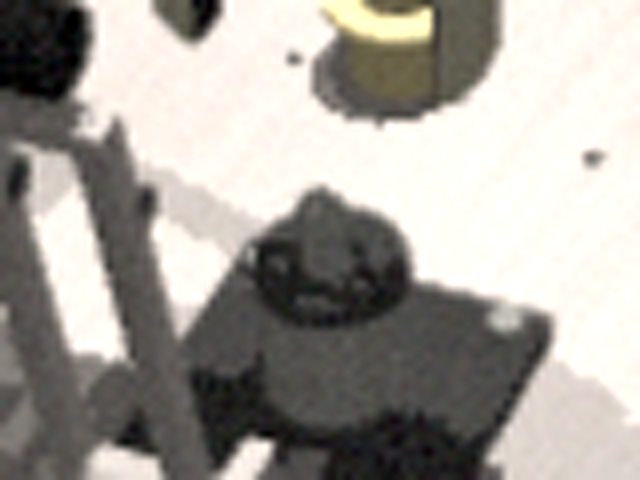

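Ring 1 is seated flat, with its top at about 67 mm. That leaves about 6 mm under the noses, so one more ring is needed.

Call:
drive_tool(moves=[75,44.7,10.6,0,0,0,0,75,44.7,10.6,0,0,0,0,75,44.7,10.6,0,0,0,0,75,44.7,10.7,0,0,0,0,75,44.7,10.7,10,0,0,0,75,44.7,10.7,20,0,0,0,75,0,0,30,0,0,0,75,0,0,30,0,0,0])

```text
t: 8.45
tool_pos: [0.5386, 0.2475, 0.2363]
orientation: [-2.094, -2.342, 0.0]
force: [-0.5, -0.5, -0.8]
opening: 0.0751
gripper_force: 0.0
```

Call:
drive_tool(moves=[75,0,0,20,0,0,0,75,0,0,10,0,0,0,75,0,0,0,0,0,0,75,0,0,0,0,0,0])

```text
t: 8.85
tool_pos: [0.5394, 0.2457, 0.2084]
orientation: [2.097, 2.339, 0.001]
force: [-0.0, 0.1, 0.6]
opening: 0.075
gripper_force: 0.0
```

```bash
python3 - <<'E'
from h import *
from plant import robot
plan(robot.read_state(),(.5402,.2450,.1875),96.4)
E
```

```text
rows 1 turn each [ 0.04 -0.01 -0.16]
[-0.8, 0.7, 20.9]
```

Call:
drive_tool(moves=[75,-0.8,0.7,12,0,0,0,75,0,0,8.5,0,0,0,75,0,0,0,0,0,0,45,0,0,0,0,0,0,45,0,0,0,0,0,0,45,0,0,0,0,0,0,45,0,0,0,0,0,0,45,0,0,0,0,0,0])

```text
t: 9.65
tool_pos: [0.5398, 0.245, 0.1872]
orientation: [-2.097, -2.339, 0.0]
force: [-0.7, -1.0, 0.5]
opening: 0.049
gripper_force: 25.0
```

Call:
drive_tool(moves=[45,0,0,0,0,0,0,45,0,0,-15,0,0,0,45,0,0,-30,0,0,0,45,0,0,-40,0,0,0,45,0,0,-40,0,0,0,45,0,0,0,0,0,0,45,0,0,0,0,0,0])

```text
t: 10.35
tool_pos: [0.5403, 0.2452, 0.3145]
orientation: [2.096, 2.338, 0.005]
force: [-0.5, -0.3, -2.4]
opening: 0.0486
gripper_force: 25.0
```

```bash
python3 - <<'E'
from h import *
from plant import robot
plan(robot.read_state(),(.5048,-.0278,.31),96.4)
E
```

```text
rows 6 turn each [ 0.04 -0.01 -0.02]
[-44.6, -10.8, 0.7] [-44.6, -10.9, 0.7] [-44.6, -10.9, 0.7] [-44.6, -10.9, 0.7] [-44.6, -10.9, 0.7] [-44.6, -10.9, 0.7]
```

Call:
drive_tool(moves=[45,-44.6,-10.9,0,0,0,0,45,-44.6,-10.9,0,0,0,0,45,-44.6,-10.9,0,0,0,0,45,-44.6,-10.9,0,0,0,0,45,-44.6,-10.9,0,0,0,0,45,-44.6,-10.9,0,0,0,0,45,0,0,0,0,0,0,45,0,0,0,0,0,0])

```text
t: 11.15
tool_pos: [0.5032, -0.0289, 0.3107]
orientation: [-2.099, -2.334, 0.002]
force: [0.5, 0.4, -1.0]
opening: 0.0489
gripper_force: 25.0
```

```bash
python3 - <<'E'
from h import *
from plant import robot
s=robot.read_state();plan(s,(.5048,-.0278,.29),96.4)
c=robot.read_camera("scene");p=s["tool_pos"];tz=p[2]-.186
W=cloud(c);u,v=pix(c,(p[0],p[1],tz+.01)).astype(int);print(u,v,tz)
w=W[v-25:v+25,u-30:u+30].reshape(-1,3);q=w[:,:2]-p[:2]
a=np.radians(6.4);ex=np.array([np.cos(a),np.sin(a)]);ey=np.array([-np.sin(a),np.cos(a)])
k=(np.linalg.norm(q,axis=1)<.04)&(w[:,2]>tz+.001)&(w[:,2]<tz+.03)
X,Y,Z=q[k]@ex*1000,q[k]@ey*1000,w[k][:,2]*1000
print(k.sum(),"z",np.percentile(Z,[5,50,95]))
i=np.abs(X)<17;print("Y range",np.percentile(Y[i],[2,5,50,95,98]),"X",np.percentile(X,[2,98]))
A=np.c_[X[i],Y[i],np.ones(i.sum())];print("tilt",np.linalg.lstsq(A,Z[i],rcond=None)[0])
cv2.imwrite("pics/g4.png",cv2.convertScaleAbs(cv2.resize(c["color"][v-35:v+45,u-50:u+50,::-1],None,fx=7,fy=7,interpolation=2),alpha=1.6))
E
```

```text
rows 1 turn each [-0.15 -0.07 -0.31]
[0.9, 1.7, 20.7] 
278 209 0.12469200700058658
351 z [128.20427883 134.47562623 151.14078592]
Y range [-21.83586848 -21.16261063  -4.5124337   21.28273494  23.93184078] X [-36.90348199  38.29701879]
tilt [2.35674426e-02 3.87831307e-02 1.33014683e+02]
```

View pics/g4.png

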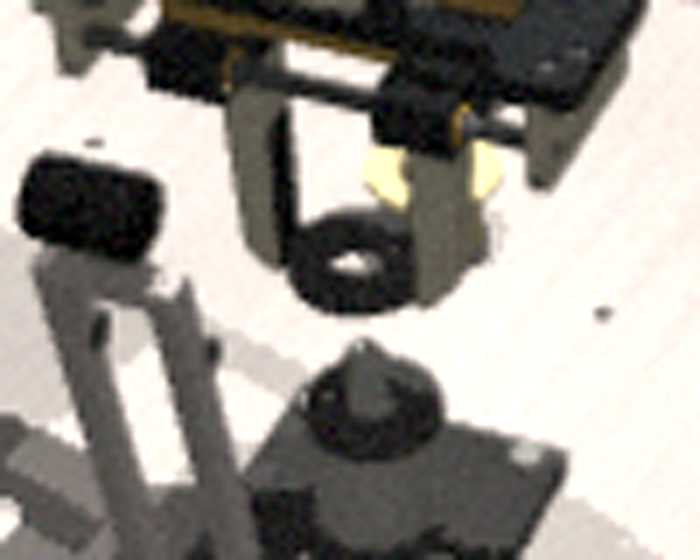

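Ring 2 is held level (hole at about (352,262), post tip at (362,345) in the crop), and ring 1 is seated below it. I'll lower it the same way.

Call:
drive_tool(moves=[45,0.7,1.6,10,0,0,0,45,0,0,10,0,0,0,45,0,0,10,0,0,0,45,0,0,6,0,0,0,45,0,0,0,0,0,0,45,0,0,0,0,0,0])

```text
t: 11.8
tool_pos: [0.5055, -0.0271, 0.276]
orientation: [-2.096, -2.339, 0.0]
force: [-0.3, -0.4, -1.2]
opening: 0.049
gripper_force: 25.0
```

```bash
python3 - <<'E'
from h import *
from plant import robot
plan(robot.read_state(),(.5046,-.0278,.261),96.4)
E
```

```text
rows 1 turn each [-0.02 -0.01 -0.13]
[-0.6, -1.0, 15.0]
```

Call:
drive_tool(moves=[45,-0.7,-0.9,4,0,0,0,45,0,0,5,0,0,0,45,0,0,5,0,0,0,45,0,0,3,0,0,0,45,0,0,0,0,0,0,45,0,0,0,0,0,0])

```text
t: 12.4
tool_pos: [0.5047, -0.028, 0.2591]
orientation: [-2.097, -2.339, 0.0]
force: [0.0, -0.5, -0.6]
opening: 0.0491
gripper_force: 25.0
```

Call:
drive_tool(moves=[45,0,0,3,0,0,0,45,0,0,0,0,0,0,75,0,0,0,0,0,0,75,0,0,0,0,0,0,75,0,0,0,0,0,0,75,0,0,-10,0,0,0,75,0,0,-30,0,0,0,75,0,0,-40,0,0,0])

```text
t: 13.2
tool_pos: [0.5038, -0.0279, 0.3358]
orientation: [-2.095, -2.337, 0.003]
force: [1.4, 1.1, -0.2]
opening: 0.0746
gripper_force: 0.0
```

```bash
python3 top.py r2
```

```text
247 (array([13, 20, 16, 12,  2,  4,  4, 11, 18, 93, 10,  0,  0,  0,  0,  0]), array([ 40,  44,  48,  52,  56,  60,  64,  68,  72,  76,  80,  84,  88,
        92,  96, 100, 104]))
((504.152587890625, -26.867828369140625), 27.123910903930664)
rows 6 turn each [ 0.07  0.02 -0.02]
[44.7, 10.6, 4.1] [44.7, 10.6, 4.1] [44.7, 10.6, 4.1] [44.7, 10.7, 4.2] [44.7, 10.7, 4.2] [44.7, 10.7, 4.2]
```

The stack top is now at about 77 mm, so ring 2 is seated. Next is the handle.

Call:
drive_tool(moves=[60,0,0,-45,0,0,0,60,0,0,-45,0,0,0,60,0,0,-45,0,0,0,60,0,0,-40,0,0,0,60,0,0,0,0,0,0])

```text
t: 13.75
tool_pos: [0.5049, -0.028, 0.5195]
orientation: [2.09, 2.332, 0.011]
force: [1.1, -0.7, 0.1]
opening: 0.0597
gripper_force: 0.0
```

```bash
python3 - <<'E'
from h import *
from plant import robot
plan(robot.read_state(),(.5230,-.1922,.495),96.4)
E
```

```text
rows 4 turn each [ 0.17  0.05 -0.03]
[-41.3, -0.1, 6.3] [-41.3, -0.1, 6.2] [-41.3, -0.1, 6.2] [-41.3, -0.1, 6.2]
```

Call:
drive_tool(moves=[60,-41.3,-0.1,0,0,0,0,60,-41.3,-0.1,0,0,0,0,60,-41.3,-0.1,0,0,0,0,60,-41.3,-0.1,0,0,0,0,60,0,0,20,0,0,0,60,0,0,0,0,0,0,60,0,0,0,0,0,0])

```text
t: 14.45
tool_pos: [0.5221, -0.192, 0.4909]
orientation: [-2.096, -2.338, 0.0]
force: [0.2, 0.5, -0.2]
opening: 0.0599
gripper_force: 0.0
```

```bash
python3 - <<'E'
from h import *
from plant import robot
s=robot.read_state();plan(s,(.5230,-.1922,.451),96.4)
c=robot.read_camera("scene");u,v=pix(c,(.523,-.192,.29)).astype(int)
cv2.imwrite("pics/h1.png",cv2.convertScaleAbs(cv2.resize(c["color"][v-45:v+85,max(u-70,0):u+90,::-1],None,fx=4.5,fy=4.5,interpolation=2),alpha=1.6))
E
```

```text
rows 1 turn each [-0.07 -0.06 -0.14]
[-0.4, 0.9, 39.9]
```

View pics/h1.png

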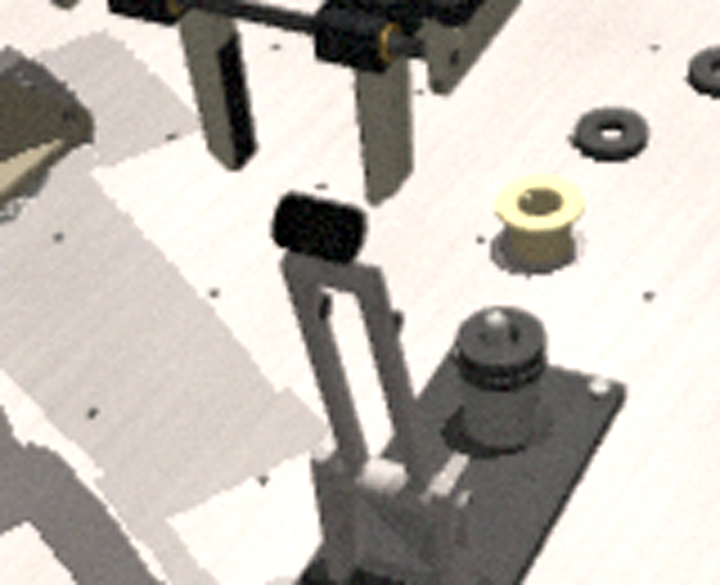

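Two rings are stacked on the post at about (500,350), and the fingers straddle the roller at (320,228). I'll lower until the tips are about 10 mm below the roller centre, then pinch.

Call:
drive_tool(moves=[60,-0.3,0.8,15,0,0,0,60,0,0,15,0,0,0,60,0,0,8,0,0,0,60,0,0,0,0,0,0,30,0,0,0,0,0,0,30,0,0,0,0,0,0,30,0,0,0,0,0,0,30,0,0,0,0,0,0], grip_force=40)

```text
t: 15.3
tool_pos: [0.5225, -0.1928, 0.4537]
orientation: [-2.097, -2.338, 0.003]
force: [-4.9, -0.9, 7.4]
opening: 0.0337
gripper_force: 40.0
```

Call:
drive_tool(moves=[30,0,0,0,0,0,0,30,0,0,0,0,0,0,30,0,0,0,0,0,0])

```text
t: 15.6
tool_pos: [0.5225, -0.1928, 0.4538]
orientation: [-2.097, -2.338, 0.002]
force: [-6.3, -0.7, 3.6]
opening: 0.0337
gripper_force: 40.0
```

```bash
cat > arc.py <<'E'
from h import *
import sys
th=np.linspace(float(sys.argv[1]),float(sys.argv[2]),int(sys.argv[3])+1)
y=195*np.cos(th);z=195*np.sin(th);print(np.c_[np.diff(y),-np.diff(z)].round(1).tolist())
E
python3 arc.py 1.75 0.15 16
```

```text
[[19.3, -2.5], [19.5, -0.6], [19.4, 1.4], [19.2, 3.3], [18.8, 5.2], [18.2, 7.1], [17.4, 8.8], [16.4, 10.5], [15.3, 12.1], [14.0, 13.6], [12.6, 14.9], [11.0, 16.1], [9.3, 17.1], [7.6, 18.0], [5.8, 18.6], [3.9, 19.1]]
```

Call:
drive_tool(moves=[30,19.3,-0.5,-2.5,0,0,0,30,19.5,0,-0.6,0,0,0,30,19.4,0,1.4,0,0,0,30,19.2,0,3.3,0,0,0,30,0,0,0,0,0,0])

```text
t: 16.1
tool_pos: [0.5133, -0.1139, 0.4518]
orientation: [-2.094, -2.339, 0.002]
force: [-6.5, -1.0, 3.1]
opening: 0.0338
gripper_force: 40.0
```

```bash
cat > th.py <<'E'
from h import *
from plant import robot
s=robot.read_state();p=np.array(s["tool_pos"])*1000
a=np.radians(6.4);d=(p[:2]-[504.5,-27.8]);x=d@[np.cos(a),np.sin(a)];y=d@[-np.sin(a),np.cos(a)]+130;z=p[2]-176-85
print("x",x,"y",y,"z",z,"r",np.hypot(y,z),"theta",np.arctan2(z,y),"F",s["force"].round(1),"M",s["wrist_torque"].round(2),"grip",s["opening"])
E
python3 th.py
```

```text
x -0.8274382573654983 y 43.424003704728364 z 190.78727141284185 r 195.66662216869193 theta 1.3470044593017971 F [-6.5 -1.   3.1] M [-0.3   1.24  0.  ] grip 0.03384810525576812
```

Call:
drive_tool(moves=[30,18.8,-0.5,5.2,0,0,0,30,18.2,0,7.1,0,0,0,30,17.4,0,8.8,0,0,0,30,16.4,0,10.5,0,0,0,30,15.3,0,12.1,0,0,0,30,14,0,13.6,0,0,0,30,0,0,0,0,0,0])

```text
t: 16.8
tool_pos: [0.5019, -0.0146, 0.3926]
orientation: [-2.093, -2.339, 0.002]
force: [-6.1, 1.3, 2.8]
opening: 0.0339
gripper_force: 40.0
```

```bash
python3 th.py
```

```text
x -1.1522398799256233 y 143.444284664093 z 131.6472743359837 r 194.69788813155395 theta 0.7425404812308518 F [-6.1  1.3  2.8] M [0.14 0.98 0.04] grip 0.03385522837902251
```

Call:
drive_tool(moves=[30,12.6,0,14.9,0,0,0,30,11,0,16.1,0,0,0,30,9.3,0,17.1,0,0,0,30,7.6,0,18,0,0,0,30,5.8,0,18.6,0,0,0,30,0,0,0,0,0,0,30,0,0,0,0,0,0], grip_force=55)

```text
t: 17.5
tool_pos: [0.4969, 0.0298, 0.3095]
orientation: [-2.094, -2.337, 0.004]
force: [-11.4, 0.7, 3.2]
opening: 0.0337
gripper_force: 55.0
```

```bash
python3 th.py; python3 arc.py 0.25 0.03 4
```

```text
x -1.1282155552873874 y 188.04282397630558 z 48.536681168851715 r 194.20585230077546 theta 0.25260164508926203 F [-11.4   0.7   3.2] M [0.06 1.76 0.03] grip 0.033705981523498
[[2.4, 10.5], [1.8, 10.6], [1.2, 10.7], [0.6, 10.7]]
```

Call:
drive_tool(moves=[30,2.4,-0.8,10.5,0,0,0,30,1.8,0,10.6,0,0,0,30,1.2,0,8,0,0,0,30,0,0,0,0,0,0,30,0,0,0,0,0,0])

```text
t: 18.0
tool_pos: [0.496, 0.0348, 0.2812]
orientation: [-2.096, -2.338, 0.003]
force: [-8.8, -1.5, 2.4]
opening: 0.0338
gripper_force: 55.0
```

```bash
python3 th.py
```

```text
x -1.4896353157610578 y 193.13035312207117 z 20.185690668136374 r 194.1823766586597 theta 0.1041403632725346 F [-8.8 -1.5  2.4] M [-0.05  1.47  0.06] grip 0.03377570257600512
```

Call:
drive_tool(moves=[30,0.6,-0.6,6,0,0,0,30,0.3,0,4,0,0,0,30,0,0,2,0,0,0,30,0,0,0,0,0,0,30,0,0,0,0,0,0])

```text
t: 18.5
tool_pos: [0.4956, 0.0355, 0.2696]
orientation: [-2.097, -2.339, 0.001]
force: [-6.6, -0.8, 2.7]
opening: 0.0336
gripper_force: 55.0
```

```bash
python3 th.py
```

```text
x -1.7690868480091364 y 193.9043434483455 z 8.627164641529191 r 194.0961678598678 theta 0.04446253588605591 F [-6.6 -0.8  2.7] M [-0.1   1.22  0.05] grip 0.03361858996301198
```

Call:
drive_tool(moves=[30,0,0,1.5,0,0,0,30,0,0,0,0,0,0,30,0,0,0,0,0,0])

```text
t: 18.8
tool_pos: [0.4956, 0.0355, 0.2685]
orientation: [-2.097, -2.339, 0.001]
force: [-8.6, 0.2, 4.6]
opening: 0.0334
gripper_force: 55.0
```

Call:
drive_tool(moves=[30,0,0,1.5,0,0,0,30,0,0,0,0,0,0,30,0,0,0,0,0,0])

```text
t: 19.1
tool_pos: [0.4957, 0.0356, 0.2681]
orientation: [-2.097, -2.339, 0.001]
force: [-14.1, 1.5, 15.5]
opening: 0.0336
gripper_force: 55.0
```

Call:
drive_tool(moves=[30,0,0,1,0,0,0,30,0,0,0,0,0,0,30,0,0,0,0,0,0,30,0,0,0,0,0,0,30,0,0,0,0,0,0,30,0,0,0,0,0,0,30,0,0,0,0,0,0])

```text
t: 19.8
tool_pos: [0.4958, 0.0356, 0.2679]
orientation: [-2.097, -2.339, 0.001]
force: [-18.6, -0.2, 23.3]
opening: 0.0335
gripper_force: 55.0
```

```bash
python3 th.py; python3 - <<'E'
from h import *
from plant import robot
c=robot.read_camera("scene");u,v=pix(c,(.5045,-.0278,.07)).astype(int)
cv2.imwrite("pics/f.png",cv2.convertScaleAbs(cv2.resize(c["color"][v-50:v+50,u-60:u+60,::-1],None,fx=6,fy=6,interpolation=2),alpha=1.6))
E
python3 th.py
```

```text
x -1.6259269815927306 y 193.97492500460362 z 6.93204378541725 r 194.09875002581686 theta 0.03572160179587845 F [-18.6  -0.2  23.3] M [0.04 3.23 0.08] grip 0.03352488226258181
x -1.6286202025550054 y 193.98750920299162 z 6.913777692386873 r 194.1106747419124 theta 0.03562524505308746 F [-19.1   0.2  22.5] M [0.05 3.21 0.1 ] grip 0.033858732074033004
```

View pics/f.png

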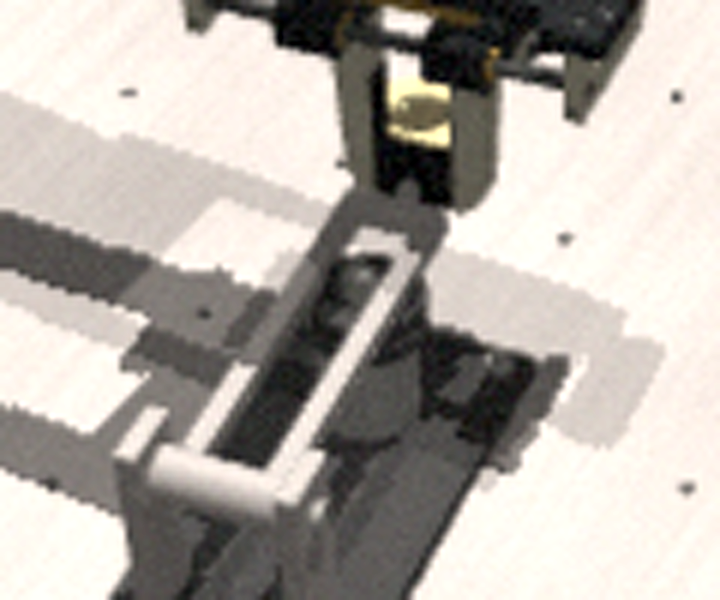

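The clamp lies nearly level on the stack (ring and post at about (365,280)), held at about 0.035 rad, so it is clear of the end stop. It is pressing with about 23 N.

```bash
python3 -c "
from plant import robot
print(robot.close_job())"
```

```text
the job is handed in; nothing more can be done
None
```

I dropped two rings over the post and handed the job in at about 20 s, with the gripper still holding the clamp pressed on the stack at about 23 N, roughly 0.035 rad above its end stop; no verdict came back.

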